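Find the stamped spice carton and send it over the dispatch line

TASK

Tip each of the two upright brown cartons over on to one of its broad sides and look underneath for the round green stamp. Push the stamped one across the yellow dispatch line until it lies wholly past the tape, still on its broad side, and leave the other lying on its broad side on the robot's side of the line. Tip and push with the fingers only, without picking a carton up, and leave the jars, hand stamp and scoop where they are.

Things in the scene. Friction and masses are not known exactly. Their poses are not given: they have to be found in the camera images.
- carton_a: one of two sealed brown cartons, outwardly alike; rigid box 130 x 90 x 130 mm along its own x, y, z, 0.25 to 0.5 kg, friction on the bench 0.54 to 0.75. Starts upright, z up, x roughly away from the robot. Origin: centre of its underside. Its broad sides (130 x 130) face +y and -y: pushed near the top of one it rocks over the far bottom edge and past 35 degrees falls on to the other
- carton_a_center (a point): centre of carton_a, half-way up it (45 mm above the bench when it lies on a broad side, 65 mm when it stands)
- carton_a_edge1 (a point): middle of carton_a's 90 mm long edge at the -x end of its underside (as it stands at the start)
- carton_a_edge2 (a point): middle of carton_a's 90 mm long edge at the +x end of its underside (as it stands at the start)
- carton_a_edge3 (a point): middle of carton_a's 90 mm long edge at the -x end of its top (as it stands at the start)
- carton_a_edge4 (a point): middle of carton_a's 90 mm long edge at the +x end of its top (as it stands at the start)
- carton_b: one of two sealed brown cartons, outwardly alike; rigid box 130 x 90 x 130 mm along its own x, y, z, 0.25 to 0.5 kg, friction on the bench 0.54 to 0.75. Starts upright, z up, x roughly away from the robot. Origin: centre of its underside. Its broad sides (130 x 130) face +y and -y: pushed near the top of one it rocks over the far bottom edge and past 35 degrees falls on to the other
- carton_b_center (a point): centre of carton_b, half-way up it (45 mm above the bench when it lies on a broad side, 65 mm when it stands)
- carton_b_edge1 (a point): middle of carton_b's 90 mm long edge at the -x end of its underside (as it stands at the start)
- carton_b_edge2 (a point): middle of carton_b's 90 mm long edge at the +x end of its underside (as it stands at the start)
- carton_b_edge3 (a point): middle of carton_b's 90 mm long edge at the -x end of its top (as it stands at the start)
- carton_b_edge4 (a point): middle of carton_b's 90 mm long edge at the +x end of its top (as it stands at the start)
- stamp (a point): centre of the round green ink stamp (64 mm across, with a pale tick) on the underside of one of the two cartons; the other's underside is plain brown. It is hidden against the bench until that carton is tipped
- dispatch_line: the dispatch line: a straight strip of yellow tape on the bench, 30 mm wide and 700 mm long, flat, with two yellow chevrons beyond it. Origin: bench level, middle of the strip's edge that is farther from the robot; x points across the line to the dispatch side, y along it. The tape itself covers x = -30 to 0 mm
- jar_1: clear plastic jar with a white screw lid, 47 mm across, 74 mm high, loose, on the dispatch side; a bystander. Origin: centre of its underside
- jar_2: clear plastic jar with a white screw lid, 47 mm across, 74 mm high, loose, to the robot's left; a bystander. Origin: centre of its underside
- jar_3: clear plastic jar with a white screw lid, 47 mm across, 74 mm high, loose, to the robot's right; a bystander. Origin: centre of its underside
- ink_stamp: hand stamp with a square wooden foot (66 mm) and a turned knob, 76 mm high, loose, on the left by a green ink pad; a bystander. Origin: centre of its underside
- scoop: small steel scoop, 160 mm long, 23 mm high, loose, on the right by the end of the line; a bystander. Origin: under the middle of its length

How it is judged (in metres and radians):
On the way, in this order (a step that is already met when the one before it is completed fails the run):
1. one carton has been tipped on to a broad side (((angle between carton_a's own y axis and vertical below 0.2 rad or angle between carton_a's own y axis and vertical above 2.94 rad) or (angle between carton_b's own y axis and vertical below 0.2 rad or angle between carton_b's own y axis and vertical above 2.94 rad))), for 0.2 s.
2. both cartons have been tipped on to their broad sides ((angle between carton_a's own y axis and vertical below 0.2 rad or angle between carton_a's own y axis and vertical above 2.94 rad) and (angle between carton_b's own y axis and vertical below 0.2 rad or angle between carton_b's own y axis and vertical above 2.94 rad)), for 0.2 s.
At the end, for the whole second after the job is handed in: both cartons lie flat on a broad side on the bench, at rest; the stamped one (carton_a) is wholly past the far edge of the yellow tape, all four of its edge points beyond it, and the other has no edge point beyond it (all of step 2 and x of each of carton_a_edge1, carton_a_edge2, carton_a_edge3, carton_a_edge4 in the frame of dispatch_line above 0 m and x of each of carton_b_edge1, carton_b_edge2, carton_b_edge3, carton_b_edge4 in the frame of dispatch_line below 0 m and height (world z) of each of carton_a_center, carton_b_center below 0.055 m and linear speed of each of carton_a, carton_b below 0.02 m/s and angular speed of each of carton_a, carton_b below 0.1 rad/s); the robot touches nothing.
It fails at once if a carton was lifted off the bench (height (world z) of any of carton_a_center, carton_b_center above 0.105 m or ((angle between carton_a's own y axis and vertical below 0.2 rad or angle between carton_a's own y axis and vertical above 2.94 rad) and height (world z) of carton_a_center above 0.07 m) or (angle between carton_a's own z axis and vertical below 0.2 rad and height (world z) of carton_a_center above 0.088 m) or ((angle between carton_b's own y axis and vertical below 0.2 rad or angle between carton_b's own y axis and vertical above 2.94 rad) and height (world z) of carton_b_center above 0.07 m) or (angle between carton_b's own z axis and vertical below 0.2 rad and height (world z) of carton_b_center above 0.088 m)).
It fails at once if a carton was pushed by the arm or the gripper's body instead of the fingers (contact force between the arm and carton_a above 2 N or contact force between the arm and carton_b above 2 N).
It fails at once if a jar, the ink stamp or the scoop was moved by more than 3 cm (distance of any of jar_1, jar_2, jar_3, ink_stamp, scoop from where it was at the start of the episode above 0.03 m).
It fails at once if a jar, the ink stamp or the scoop was knocked over (angle between any of jar_1, jar_2, jar_3, ink_stamp, scoop's own z axis and vertical above 0.5 rad).
It also fails if it takes over 72 s, if anything falls off the work surface, if the arm or the gripper's body presses on something with over 40 N, if the wrist force passes 120 N, or if a joint passes its speed limit or range.

ROBOT

A 6-joint arm with a two-finger parallel gripper is mounted at the origin on the work surface. World frame = base frame: x ahead of the robot, y to its left, z up, the work surface at z = 0. Lengths are in m, angles in degrees, forces in N, time in s.
With the tool pointing down it reaches from about 0.4 to 0.825 m from the base axis. Payload 7 kg.
Tool frame: the origin (TCP) lies on the centre line of the jaws, within the pads' length; the fingertips stand 14 mm ahead of it and the grasp point (between the pads) lies 5 mm behind it; z points along the fingers, x is the direction in which the jaws open and shut, and the axes are right-handed (so a half turn about z gives the same grasp; the last joint's range is limited). The gripper opens to 88 mm and grips with 3 to 60 N. Pads are 19 mm wide; open, the fingers measure 130 mm over their backs; the gripper's body (78 mm by 193 mm) begins 47 mm behind the grasp point.
Start: joints at [87.783, 20.546, 0.682, 0, -70.136, -16.507], TCP at [0.217, 0.639, 0.241] pointing down, gripper open.
Joint ranges: [-176.03, 176.03], [-82.01, 121.73], [-58.28, 71.71], [-173.87, 95.51], [-174.79, -0.11], [-173.66, 173.66]. Speed limits (degrees/s): [136.94, 136.94, 172.46, 180, 180, 180].

INTERFACE

Orientations are given as [roll, pitch, yaw] about the fixed x, y, z axes, in that order (R = Rz(yaw) Ry(pitch) Rx(roll)).
In Python, from plant import * gives the robot as it stands.
- The arm moves only by the shell command python3 -m handwheel 'ROWS' [OPENING]. ROWS is JSON, a list of rows, each a list of 2 entries, a list of its own where there are three numbers: the shift along the tool's x, y, z each as a share of 0.2 m, from -1 to 1, then the turn, a rotation vector about the tool's x, y, z each as a share of 360 degrees, from -1 to 1. In form: [[[tx, ty, tz], [ax, ay, az]], ...]. A call has 1 to 5 rows; each row is the pose to reach, as a shift and turn from the pose commanded when the call began, along the tool's axes at that moment, turning the shorter way round; what a row does not reach only later rows make up. A row lasts 1/12 s, in which the tool goes at most 41.7 mm and 7.16 degrees, less where a joint would pass 70% of its speed; a pose out of reach is approached as far as the arm can. A call with a number of a shift or a turn outside -1 to 1 is refused whole. A call with a gripper value outside its range is refused whole. OPENING is the closure, from -1 (fully open) to 1 (shut), set as the call begins (- or left out, the last holds). The fingers move at their own pace and stop on an object; the grip force is fixed at half the most. Time passes only in rows, so rows that repeat a pose let the fingers close. It gives the time, the measured TCP pose, the force and the opening at its end, in the units of the state.
- get_obs(): the state, without advancing time (a new reading comes with each control period).
- snapshot(name): name is "side" or "top" or "wrist"; returns a dict with "color" (480x640x3 uint8, red, green, blue), "z_map" (480x640 float32, m along the optical axis (not along the pixel's ray), 0 where there is no reading), "intrinsics" (3x3 intrinsics, pixels), "distortion" ([k1, k2, p1, p2, k3] as OpenCV has them; the pictures are not rectified), "rvec" (rotation vector, rad) and "tvec" (3), from world to camera coordinates, as OpenCV has them. Camera axes: x right, y down, z forward; pixel columns grow to the right and rows downward; lengths in m; the calibration is good to about 2 mm. A picture is of the moment at which its call begins.
- close_job(): hands the job in, once; it reports no verdict.
The state is a dict: "clock": time; "joint_pos": joint angles; "qvel": joint speeds; "tau": joint torques, N m; "tool_pos": TCP position; "orientation": TCP orientation; "force": force on the tool from outside, world axes, zero at the start; "moment": the same for the moment, N m; "opening": finger opening in m.
Only numpy, scipy, OpenCV 4.12 (cv2) and the standard library are available. Lean on these libraries where they do the work, as an engineer would, in place of code of your own. Each camera call takes 0.05 s, during which the arm holds its last target. There are 200 camera calls.

## Working session

There is one attempt and no reset: what is moved stays moved. The work goes in short steps, Python scripts to look and compute and a shell command to move; the robot and the scene stay as the last step left them, time stands still between calls to the robot, and variables do not carry over. Pictures are saved under pics/ and viewed, about 8 in all and at most 12, crops included, and the job is handed in when it is done.

```bash
mkdir -p pics
cat > h.py <<'E'
from plant import *
import numpy as np, cv2
from scipy.spatial.transform import Rotation as Ro
def pts(s):
    """world xyz per pixel (480x640x3), nan without reading"""
    h,w=s["z_map"].shape
    uv=np.stack(np.meshgrid(np.arange(w),np.arange(h)),-1).reshape(-1,1,2).astype(float)
    n=cv2.undistortPoints(uv,np.array(s["intrinsics"],float),np.array(s["distortion"],float))[:,0]
    z=s["z_map"].reshape(-1).astype(float).copy(); z[z==0]=np.nan
    c=np.c_[n*z[:,None],z]
    R=cv2.Rodrigues(np.array(s["rvec"],float))[0]
    return ((c-np.array(s["tvec"]).reshape(3))@R).reshape(h,w,3)
def save(s,n): cv2.imwrite(f"pics/{n}.png",s["color"][:,:,::-1])
E
python3 - <<'E'
from h import *
o=get_obs(); print(o)
for n in("top","side"):
    s=snapshot(n); save(s,n+"0"); np.save(n+"0.npy",s,allow_pickle=True)
    p=pts(s)
    for v in range(40,480,60): print(n,v,[tuple(np.round(p[v,u],2)) for u in range(60,640,130)])
E
```

```text
{'clock': 0.0, 'joint_pos': array([ 8.77842743e+01,  2.05899157e+01,  6.34013716e-01, -2.05379239e-02,
       -7.01355767e+01, -1.65078985e+01]), 'qvel': array([ 0.09573012, -0.0246082 , -0.02683556, -0.05573005, -0.06830308,
       -0.04539454]), 'tau': array([-2.03026202e-04, -5.82722497e+01,  2.93059462e+01,  6.99705586e+00,
        7.01544690e-03, -1.81405326e-04]), 'tool_pos': array([0.21653778, 0.63883337, 0.23964033]), 'orientation': array([-1.79992515e+02, -9.31945054e-02, -1.08730624e+02]), 'force': array([-0.06544195,  0.55938136,  0.23146313]), 'moment': array([ 0.02013121,  0.03314732, -0.01307685]), 'opening': 0.08746689378819773}
top 40 [(np.float64(1.54), np.float64(1.13), np.float64(-0.74)), (np.float64(1.55), np.float64(0.56), np.float64(-0.75)), (np.float64(1.56), np.float64(-0.02), np.float64(-0.75)), (np.float64(1.58), np.float64(-0.61), np.float64(-0.76)), (np.float64(1.58), np.float64(-1.19), np.float64(-0.75))]
top 100 [(np.float64(1.26), np.float64(1.11), np.float64(-0.75)), (np.float64(1.28), np.float64(0.55), np.float64(-0.76)), (np.float64(0.95), np.float64
[... 3528 characters left out ...]
t64(-0.0)), (np.float64(0.25), np.float64(0.18), np.float64(-0.0)), (np.float64(-0.04), np.float64(0.16), np.float64(0.0))]
side 400 [(np.float64(1.54), np.float64(0.11), np.float64(-0.75)), (np.float64(0.81), np.float64(0.38), np.float64(0.0)), (np.float64(0.54), np.float64(0.36), np.float64(0.0)), (np.float64(0.26), np.float64(0.33), np.float64(0.0)), (np.float64(-0.01), np.float64(0.3), np.float64(-0.0))]
side 460 [(np.float64(1.44), np.float64(0.31), np.float64(-0.75)), (np.float64(0.78), np.float64(0.5), np.float64(-0.0)), (np.float64(0.52), np.float64(0.49), np.float64(0.03)), (np.float64(0.27), np.float64(0.45), np.float64(0.0)), (np.float64(0.27), np.float64(0.63), np.float64(0.56))]
```

View pics/top0.png

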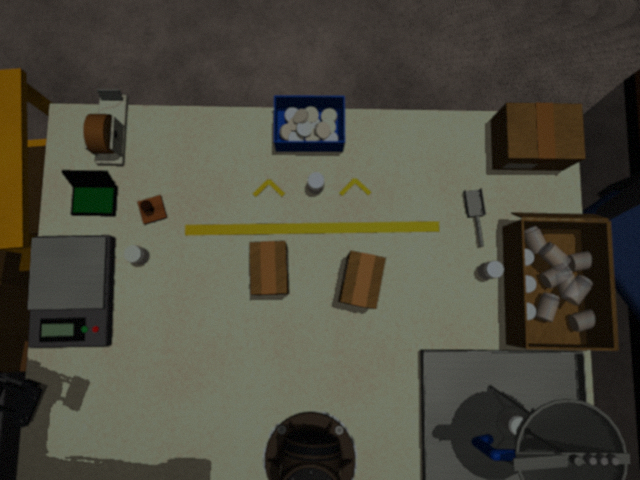

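View pics/side0.png

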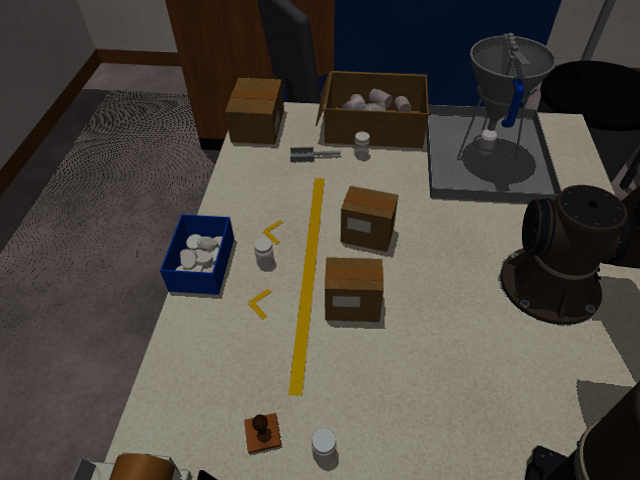

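The top view shows the left carton at about (268,267), the right carton at about (362,279) and turned a little, the tape along row ~229, and jar_1 at (316,182) beyond it. Next I measure positions.

```bash
cat >> h.py <<'E'
def brown(p,zlo,zhi,box=(0.3,0.9,-0.35,0.3)):
    m=(p[...,2]>zlo)&(p[...,2]<zhi)&(p[...,0]>box[0])&(p[...,0]<box[1])&(p[...,1]>box[2])&(p[...,1]<box[3])
    n,l,st,_=cv2.connectedComponentsWithStats(m.astype(np.uint8))
    for i in range(1,n):
        if st[i,4]<150: continue
        q=p[l==i]; r=cv2.minAreaRect(q[:,:2].astype(np.float32))
        print("blob n%d"%st[i,4],"c",np.round(r[0],4),"size",np.round(r[1],3),"ang",round(r[2],1),"z",round(np.median(q[:,2]),4), "corners",np.round(cv2.boxPoints(r),3).tolist())
E
python3 - <<'E'
from h import *
s=np.load("top0.npy",allow_pickle=True).item(); p=pts(s)
brown(p,0.11,0.15)
brown(p,0.05,0.1,(0.4,0.9,-0.6,0.6))
hsv=cv2.cvtColor(s["color"],cv2.COLOR_RGB2HSV)
m=cv2.inRange(hsv,(20,120,80),(35,255,255)); m=((m>0)&(abs(p[...,2])<.02)).astype(np.uint8)
n,l,st,_=cv2.connectedComponentsWithStats(m)
for i in range(1,n):
    if st[i,4]>40:
        q=p[l==i]; r=cv2.minAreaRect(q[:,:2].astype(np.float32)); print("yellow",st[i,4],np.round(r[0],3),np.round(r[1],3),r[2],np.round(cv2.boxPoints(r),3).tolist())
R=Ro.from_euler("xyz",get_obs()["orientation"],degrees=True).as_matrix(); print(R.round(3))
w=snapshot("wrist"); print(w["rvec"],w["tvec"],-cv2.Rodrigues(np.array(w["rvec"]))[0].T@np.array(w["tvec"]).ravel())
E
```

```text
blob n1929 c [0.483  0.1102] size [0.131 0.09 ] ang 3.1 z 0.1297 corners [[0.41499999165534973, 0.15199999511241913], [0.41999998688697815, 0.06199999898672104], [0.5509999990463257, 0.0689999982714653], [0.5460000038146973, 0.1589999943971634]]
blob n1947 c [ 0.4562 -0.1251] size [0.091 0.131] ang 79.5 z 0.1294 corners [[0.382999986410141, -0.15800000727176666], [0.5120000243186951, -0.18199999630451202], [0.5289999842643738, -0.09300000220537186], [0.4000000059604645, -0.0689999982714653]]
blob n508 c [0.8579 0.0136] size [0.085 0.19 ] ang 0.2 z 0.0776 corners [[0.8149999976158142, 0.1080000028014183], [0.8159999847412109, -0.08100000023841858], [0.8999999761581421, -0.08100000023841858], [0.8999999761581421, 0.10899999737739563]]
blob n524 c [0.82   0.5462] size [0.063 0.112] ang 55.3 z 0.0853 corners [[0.7559999823570251, 0.5519999861717224], [0.8479999899864197, 0.4880000054836273], [0.8840000033378601, 0.5400000214576721], [0.7919999957084656, 0.6039999723434448]]
blob n529 c [ 0.8126 -0.5174] size [0.162 0.079] ang 37.7 z 0.0763 corners [[0.7239999771118164, -0.536000013351440
[... 1785 characters left out ...]
95383], [0.7360000014305115, 0.16899999976158142]]
yellow 192 [ 0.719 -0.114] [0.047 0.084] 2.2391936779022217 [[0.6940000057220459, -0.0729999989271164], [0.6980000138282776, -0.15700000524520874], [0.7440000176429749, -0.1550000011920929], [0.7409999966621399, -0.07199999690055847]]
yellow 2689 [0.601 0.003] [0.031 0.698] 1.677866816520691 [[0.574999988079071, 0.35100001096725464], [0.5950000286102295, -0.34599998593330383], [0.6269999742507935, -0.3449999988079071], [0.6060000061988831, 0.35199999809265137]]
[[-0.321 -0.947 -0.   ]
 [-0.947  0.321 -0.001]
 [ 0.001 -0.    -1.   ]]
[-1.72080713  2.40397915  0.34105396] [ 0.67459807 -0.03517552  0.38968486] [0.28856424 0.61500402 0.38298158]
```

```bash
cat > plan.py <<'E'
import sys
from h import *
# usage: plan.py x y z yaw -> shift (share of .2) and turn (share of 360) from the measured pose
a=list(map(float,sys.argv[1:5])); o=get_obs()
R=Ro.from_euler("xyz",o["orientation"],degrees=True); T=Ro.from_euler("xyz",[180,0,a[3]],degrees=True)
print("shift",(R.inv().apply(np.array(a[:3])-o["tool_pos"])/.2).round(3),"turn",((R.inv()*T).as_rotvec(degrees=True)/360).round(4),"t",round(o["clock"],2))
E
python3 plan.py 0.456 -0.02 0.24 169.5
```

```text
shift [ 2.736 -2.192  0.003] turn [-2.000e-04 -1.000e-04  2.271e-01] t 0.15
```

```bash
python3 -m handwheel '[[[0.78,-0.62,0],[0,0,0.09]],[[0.78,-0.62,0],[0,0,0.09]],[[0.78,-0.62,0],[0,0,0.09]],[[0.78,-0.62,0],[0,0,0.09]],[[0.78,-0.62,0],[0,0,0.09]]]'; python3 plan.py 0.456 -0.02 0.24 169.5
```

```text
clock: 0.57
tool_pos: [0.2844, 0.4487, 0.2403]
orientation: [-180.0, -0.0, -141.5]
force: [0.9, -0.2, 0.6]
opening: 0.0875
shift [ 0.786 -2.369  0.003] turn [-1.00e-04 -1.00e-04  1.36e-01] t 0.57
```

```bash
python3 -m handwheel '[[[0.31,-0.94,0],[0,0,0.09]],[[0.31,-0.94,0],[0,0,0.09]],[[0.31,-0.94,0],[0,0,0.09]],[[0.31,-0.94,0],[0,0,0.09]],[[0.31,-0.94,0],[0,0,0.09]]]'; python3 plan.py 0.456 -0.02 0.24 169.5
```

```text
clock: 0.98
tool_pos: [0.3538, 0.2635, 0.2406]
orientation: [180.0, -0.0, -173.9]
force: [0.4, 0.7, 0.7]
opening: 0.0878
shift [-0.358 -1.464  0.003] turn [ 0.    -0.     0.046] t 0.98
```

```bash
python3 -m handwheel '[[[-0.24,-0.97,0],[0,0,0.046]],[[-0.24,-0.97,0],[0,0,0.046]],[[-0.24,-0.97,0],[0,0,0.046]],[[-0.24,-0.97,0],[0,0,0.046]],[[-0.24,-0.97,0],[0,0,0.046]]]'; python3 plan.py 0.465 -0.022 0.24 169.5
```

```text
clock: 1.4
tool_pos: [0.4234, 0.0766, 0.2408]
orientation: [180.0, 0.0, 169.9]
force: [0.2, 0.9, -0.0]
opening: 0.0876
shift [-0.291 -0.449  0.004] turn [0.0001 0.0001 0.0011] t 1.4
```

```bash
python3 -m handwheel '[[[-0.33,-0.46,0],[0,0,0]],[[-0.33,-0.46,0],[0,0,0]],[[-0.33,-0.46,0],[0,0,0]],[[-0.33,-0.46,0],[0,0,0]],[[-0.33,-0.46,0],[0,0,0]]]' 0; python3 plan.py 0.474 -0.025 0.124 169.5
```

```text
clock: 1.82
tool_pos: [0.4722, -0.0247, 0.24]
orientation: [-180.0, -0.1, 169.7]
force: [-0.2, 0.7, -0.1]
opening: 0.0598
shift [-0.01  0.    0.58] turn [-0.0001 -0.0002  0.0005] t 1.82
```

```bash
python3 -m handwheel '[[[0,0,0.2],[0,0,0]],[[0,0,0.4],[0,0,0]],[[0,0,0.58],[0,0,0]],[[0,0,0.58],[0,0,0]],[[0,0,0.58],[0,0,0]]]'
python3 - <<'E'
from h import *
s=snapshot("top"); print(get_obs()["tool_pos"]); brown(pts(s),0.11,0.14)
E
```

```text
clock: 2.23
tool_pos: [0.4711, -0.0227, 0.124]
orientation: [-179.9, -0.2, 170.0]
force: [1.4, 0.7, 0.4]
opening: 0.0441
[ 0.47274159 -0.02236226  0.12578302]
blob n455 c [0.5291 0.1129] size [0.043 0.092] ang 9.3 z 0.1296 corners [[0.5009999871253967, 0.1550000011920929], [0.5149999856948853, 0.06400000303983688], [0.5580000281333923, 0.07100000232458115], [0.5429999828338623, 0.16200000047683716]]
blob n1753 c [ 0.4558 -0.1256] size [0.09  0.131] ang 78.4 z 0.1293 corners [[0.382999986410141, -0.15600000321865082], [0.5109999775886536, -0.18299999833106995], [0.5289999842643738, -0.0949999988079071], [0.4009999930858612, -0.06800000369548798]]
```

```bash
python3 -m handwheel '[[[0,-0.1,0],[0,0,0]],[[0,-0.17,0],[0,0,0]],[[0,-0.22,0],[0,0,0]],[[0,-0.27,0],[0,0,0]],[[0,-0.32,0],[0,0,0]]]'; python3 -m handwheel '[[[0,-0.05,0],[0,0,0]],[[0,-0.1,0],[0,0,0]],[[0,-0.15,0],[0,0,0]],[[0,-0.2,0],[0,0,0]],[[0,-0.22,0],[0,0,0]]]'
python3 - <<'E'
from h import *
s=snapshot("side"); save(s,"side1"); brown(pts(snapshot("top")),0.07,0.16)
E
```

```text
clock: 2.7
tool_pos: [0.4625, -0.0861, 0.1265]
orientation: [179.9, 0.2, 169.9]
force: [0.3, 1.7, 2.8]
opening: 0.0437
clock: 3.12
tool_pos: [0.4525, -0.1308, 0.1243]
orientation: [-180.0, -0.1, 169.9]
force: [-0.1, 0.1, 0.2]
opening: 0.0439
blob n316 c [0.8581 0.0134] size [0.084 0.189] ang 0.7 z 0.0825 corners [[0.8149999976158142, 0.1080000028014183], [0.8169999718666077, -0.0820000022649765], [0.9010000228881836, -0.08100000023841858], [0.8989999890327454, 0.10899999737739563]]
blob n205 c [ 0.7179 -0.0058] size [0.042 0.044] ang 89.8 z 0.0735 corners [[0.6959999799728394, -0.027000000700354576], [0.7400000095367432, -0.027000000700354576], [0.7400000095367432, 0.014999999664723873], [0.6959999799728394, 0.014999999664723873]]
blob n669 c [0.5242 0.1117] size [0.047 0.09 ] ang 3.1 z 0.1294 corners [[0.49799999594688416, 0.1550000011920929], [0.503000020980835, 0.06599999964237213], [0.550000011920929, 0.06800000369548798], [0.5450000166893005, 0.15800000727176666]]
blob n505 c [ 0.4095 -0.2129] size [0.092 0.071] ang 79.6 z 0.1264 corners [[0.3659999966621399, -0.25200000405311584], [0.4359999895095825, -0.26499998569488525], [0.453000009059906, -0.17399999499320984], [0.382999986410141, -0.16099999845027924]]
```

View pics/side1.png

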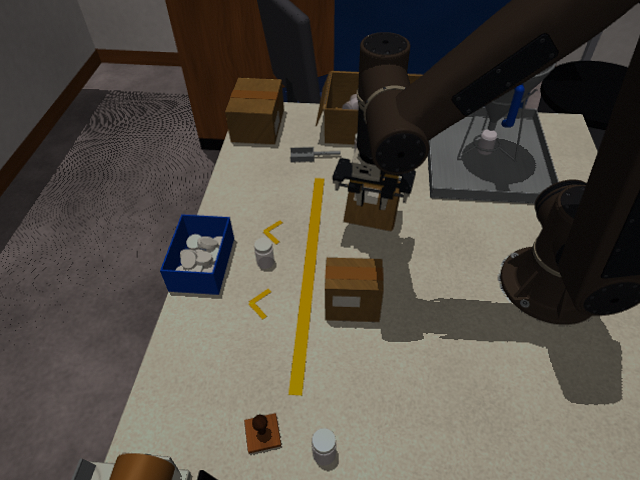

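The side view shows the right carton at (372,210), tilted and in mid-fall. I push it a little farther and then hold.

```bash
python3 -m handwheel '[[[0,-0.03,0],[0,0,0]],[[0,-0.05,0],[0,0,0]],[[0,-0.05,0],[0,0,0]],[[0,-0.05,0],[0,0,0]],[[0,-0.05,0],[0,0,0]]]'
python3 - <<'E'
from h import *
brown(pts(snapshot("top")),0.05,0.11,(0.3,0.6,-0.4,-0.1)); brown(pts(snapshot("side")),0.01,0.085,(0.3,0.6,-0.4,-0.1))
E
python3 plan.py 0.474 -0.005 0.25 176
```

```text
clock: 3.63
tool_pos: [0.4516, -0.1391, 0.1245]
orientation: [-180.0, -0.0, 169.9]
force: [0.3, 0.7, -0.4]
opening: 0.0438
blob n999 c [ 0.4344 -0.2429] size [0.119 0.13 ] ang 79.9 z 0.0891 corners [[0.36000001430511475, -0.28999999165534973], [0.4880000054836273, -0.31299999356269836], [0.5090000033378601, -0.19599999487400055], [0.38100001215934753, -0.17299999296665192]]
blob n888 c [ 0.4134 -0.1946] size [0.179 0.093] ang 31.4 z 0.0453 corners [[0.31299999356269836, -0.20100000500679016], [0.3610000014305115, -0.2809999883174896], [0.5139999985694885, -0.18799999356269836], [0.4650000035762787, -0.1080000028014183]]
shift [ 0.007  0.68  -0.627] turn [-0.     -0.     -0.0169] t 3.73
```

```bash
python3 -m handwheel '[[[-0.05,0.2,0],[0,0,-0.018]],[[-0.1,0.4,0],[0,0,-0.036]],[[-0.05,0.55,0],[0,0,-0.036]],[[-0.05,0.62,0],[0,0,-0.036]],[[-0.05,0.62,0],[0,0,-0.036]]]'
python3 - <<'E'
from h import *
s=snapshot("side"); save(s,"side2"); brown(pts(snapshot("top")),0.11,0.16); hsv=cv2.cvtColor(s["color"],cv2.COLOR_RGB2HSV); print(cv2.findNonZero(cv2.inRange(hsv[150:330,300:460],(40,80,40),(85,255,255))) is not None)
cv2.imwrite("pics/side2c.png",cv2.resize(s["color"][140:340,300:460,::-1],None,fx=3,fy=3))
E
python3 plan.py 0.487 0.008 0.124 -176.9
```

```text
clock: 4.15
tool_pos: [0.4838, -0.0162, 0.1247]
orientation: [180.0, 0.0, -176.9]
force: [0.1, -0.8, 0.3]
opening: 0.044
blob n198 c [0.5357 0.1181] size [0.026 0.079] ang 6.5 z 0.1296 corners [[0.5180000066757202, 0.15600000321865082], [0.5270000100135803, 0.07699999958276749], [0.5529999732971191, 0.07999999821186066], [0.5440000295639038, 0.1589999943971634]]
False
shift [-0.026  0.13   0.003] turn [-0.     -0.     -0.0003] t 4.25
```

View pics/side2c.png

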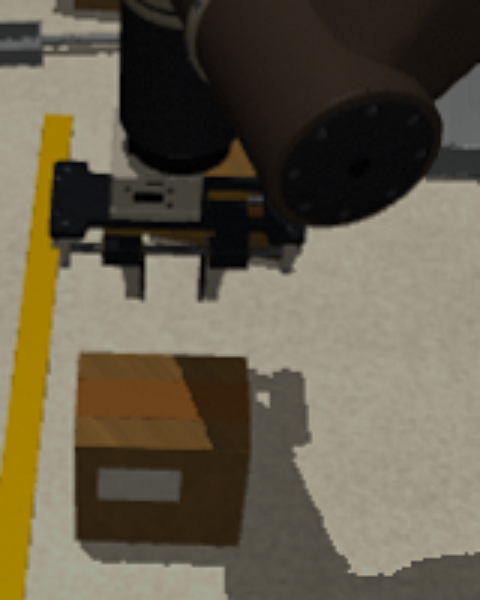

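The arm hides the tipped carton, so I look at it later. Next I tip the left carton toward +y.

```bash
python3 -m handwheel '[[[-0.02,0.1,0],[0,0,0]],[[-0.02,0.2,0],[0,0,0]],[[-0.02,0.28,0],[0,0,0]],[[-0.02,0.34,0],[0,0,0]],[[-0.02,0.39,0],[0,0,0]]]'; python3 -m handwheel '[[[0,0.05,0],[0,0,0]],[[0,0.1,0],[0,0,0]],[[0,0.15,0],[0,0,0]],[[0,0.2,0],[0,0,0]],[[0,0.25,0],[0,0,0]]]';  python3 -m handwheel '[[[0,0.05,0],[0,0,0]],[[0,0.1,0],[0,0,0]],[[0,0.12,0],[0,0,0]],[[0,0.12,0],[0,0,0]],[[0,0.12,0],[0,0,0]]]'
python3 - <<'E'
from h import *
brown(pts(snapshot("top")),0.05,0.16,(.3,.6,-.4,.4)); s=snapshot("side"); save(s,"side3")
s=snapshot("wrist"); save(s,"w3")
E
```

```text
clock: 4.67
tool_pos: [0.483, 0.059, 0.1247]
orientation: [-180.0, -0.0, -177.1]
force: [-0.5, -4.3, 3.2]
opening: 0.0438
clock: 5.08
tool_pos: [0.4809, 0.1101, 0.1248]
orientation: [180.0, 0.0, -177.1]
force: [0.4, -1.3, 3.3]
opening: 0.0438
clock: 5.5
tool_pos: [0.4792, 0.1334, 0.1242]
orientation: [-180.0, -0.0, -177.1]
force: [-1.2, 0.4, -0.7]
opening: 0.0439
blob n2722 c [ 0.4353 -0.2372] size [0.131 0.13 ] ang 79.9 z 0.0891 corners [[0.36000001430511475, -0.28999999165534973], [0.4880000054836273, -0.31299999356269836], [0.5109999775886536, -0.18400000035762787], [0.382999986410141, -0.16099999845027924]]
```

View pics/side3.png

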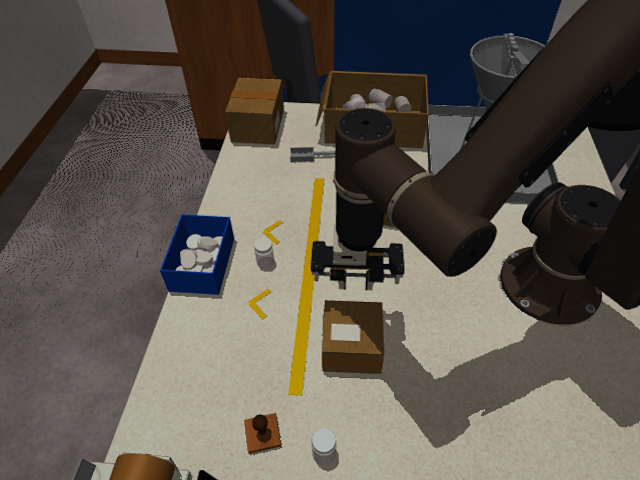

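Both cartons are now tipped; the left one lies at (353,337). I back off to look at the undersides.

```bash
python3 -m handwheel '[[[0,-0.2,0],[0,0,0]],[[0,-0.4,-0.2],[0,0,0]],[[0,-0.6,-0.4],[0,0,0]],[[0,-0.75,-0.4],[0,0,0]],[[0,-0.75,-0.4],[0,0,0]]]'
python3 - <<'E'
from h import *
s=snapshot("wrist"); save(s,"w4"); R=cv2.Rodrigues(np.array(s["rvec"]))[0]; print("axis",R[2].round(2)); hsv=cv2.cvtColor(s["color"],cv2.COLOR_RGB2HSV)
p=pts(s); m=cv2.inRange(hsv,(40,60,20),(90,255,255)); print(m.sum()//255, np.nanmedian(p[m>0],0) if m.any() else "")
E
```

```text
clock: 6.07
tool_pos: [0.4879, -0.0199, 0.2078]
orientation: [180.0, 0.2, -177.2]
force: [-0.1, 0.6, -0.9]
opening: 0.044
axis [-0.01  0.28 -0.96]
550 [0.48171525 0.15767183 0.02430498]
```

View pics/w4.png

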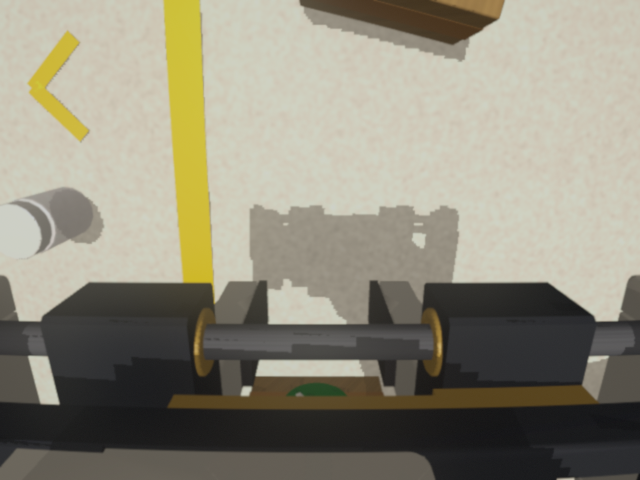

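The wrist view shows the green stamp at (315,388), which is at about y=0.158, z=0.024 on the left carton. So the left carton is the stamped one. Now I find its pose.

```bash
python3 - <<'E'
from h import *
print(get_obs()["joint_pos"].round(1)); brown(pts(snapshot("top")),0.05,0.16,(.3,.6,-.4,.4)); s=snapshot("side"); save(s,"side5")
E
python3 plan.py 0.34 0.22 0.2 93; python3 plan.py 0.34 0.22 0.2 -87
```

```text
[ 20.8   4.1 -25.3   0.1 -60.4 -18.1]
blob n360 c [0.5237 0.2283] size [0.036 0.126] ang 2.7 z 0.0899 corners [[0.503000020980835, 0.28999999165534973], [0.5080000162124634, 0.16500000655651093], [0.5450000166893005, 0.16599999368190765], [0.5389999747276306, 0.2919999957084656]]
blob n2722 c [ 0.4355 -0.2369] size [0.132 0.13 ] ang 79.9 z 0.089 corners [[0.36000001430511475, -0.28999999165534973], [0.4880000054836273, -0.31299999356269836], [0.5109999775886536, -0.18299999833106995], [0.382999986410141, -0.1599999964237213]]
shift [0.678 1.223 0.025] turn [2.000e-04 1.000e-04 2.491e-01] t 6.22
shift [0.678 1.223 0.025] turn [-1.000e-04  2.000e-04 -2.509e-01] t 6.22
```

```bash
python3 plan.py 0.37 0.222 0.2 -87.2; python3 -m handwheel '[[[0.48,0.87,0],[0,0,-0.099]],[[0.48,0.87,0],[0,0,-0.099]],[[0.48,0.87,0],[0,0,-0.099]],[[0.48,0.87,0],[0,0,-0.099]],[[0.48,0.87,0],[0,0,-0.099]]]'; python3 plan.py 0.37 0.222 0.2 -87.2
```

```text
shift [0.528 1.226 0.025] turn [-1.000e-04  2.000e-04 -2.503e-01] t 6.22
clock: 6.63
tool_pos: [0.3804, 0.1541, 0.204]
orientation: [180.0, -0.0, -141.1]
force: [0.2, 0.3, 1.4]
opening: 0.0441
shift [-0.173  0.297  0.02 ] turn [ 1.000e-04 -0.000e+00 -1.497e-01] t 6.63
```

```bash
python3 -m handwheel '[[[-0.17,0.3,0],[0,0,-0.099]],[[-0.17,0.3,0],[0,0,-0.099]],[[-0.17,0.3,0],[0,0,-0.099]],[[-0.17,0.3,0],[0,0,-0.099]],[[-0.17,0.3,0],[0,0,-0.099]]]' -0.4;  python3 plan.py 0.37 0.222 0.2 -87.2
```

```text
clock: 7.05
tool_pos: [0.3706, 0.2213, 0.2036]
orientation: [180.0, -0.1, -105.4]
force: [0.6, 0.2, 0.1]
opening: 0.0611
shift [-0.002  0.004  0.018] turn [ 0.0002 -0.0002 -0.0504] t 7.05
```

```bash
python3 -m handwheel '[[[0,0,0],[0,0,-0.02]],[[0,0,0],[0,0,-0.04]],[[0,0,0],[0,0,-0.0505]],[[0,0,0],[0,0,-0.0505]]]';  python3 plan.py 0.37 0.222 0.054 -87.2
python3 - <<'E'
from h import *
brown(pts(snapshot("wrist")),0.06,0.105,(.3,.7,.05,.4)); brown(pts(snapshot("top")),0.08,0.1,(.3,.6,.1,.4))
E
```

```text
clock: 7.38
tool_pos: [0.371, 0.2207, 0.2038]
orientation: [179.9, -0.1, -87.4]
force: [0.2, -0.6, -0.5]
opening: 0.0615
shift [-0.007  0.004  0.749] turn [ 0.0002 -0.0001 -0.0007] t 7.38
blob n36028 c [0.4657 0.2228] size [0.104 0.131] ang 2.7 z 0.0892 corners [[0.41100001335144043, 0.28600001335144043], [0.4169999957084656, 0.1550000011920929], [0.5210000276565552, 0.1599999964237213], [0.5139999985694885, 0.28999999165534973]]
blob n2584 c [0.4773 0.2234] size [0.13  0.131] ang 2.7 z 0.0898 corners [[0.4090000092983246, 0.28600001335144043], [0.41600000858306885, 0.1550000011920929], [0.5450000166893005, 0.16099999845027924], [0.5389999747276306, 0.2919999957084656]]
```

```bash
python3 -m handwheel '[[[0,0,0.2],[0,0,0]],[[0,0,0.4],[0,0,0]],[[0,0,0.6],[0,0,0]],[[0,0,0.75],[0,0,0]],[[0,0,0.75],[0,0,0]]]'; python3 -m handwheel '[[[0,-0.06,0],[0,0,0]],[[0,-0.12,0],[0,0,0]],[[0,-0.19,0],[0,0,0]],[[0,-0.26,0],[0,0,0]],[[0,-0.34,0],[0,0,0]]]'; python3 plan.py 0.632 0.224 0.054 -87.2;  python3 - <<'E'
from h import *
brown(pts(snapshot("top")),0.08,0.1,(.3,.75,.1,.4))
E
```

```text
clock: 7.9
tool_pos: [0.369, 0.2172, 0.0497]
orientation: [179.6, -0.4, -87.9]
force: [-0.1, -0.3, 0.1]
opening: 0.0613
clock: 8.32
tool_pos: [0.4417, 0.224, 0.0568]
orientation: [-179.9, 0.1, -87.7]
force: [-2.3, -0.2, -1.4]
opening: 0.0612
shift [ 0.038 -0.951  0.016] turn [-0.0003  0.0003 -0.0014] t 8.32
blob n1718 c [0.5284 0.2234] size [0.107 0.13 ] ang 2.9 z 0.0897 corners [[0.47200000286102295, 0.28600001335144043], [0.4779999852180481, 0.15600000321865082], [0.5849999785423279, 0.16099999845027924], [0.578000009059906, 0.29100000858306885]]
```

```bash
python3 -m handwheel '[[[0,-0.08,0],[0,0,0]],[[0,-0.17,0],[0,0,0]],[[0,-0.26,0],[0,0,0]],[[0,-0.35,0],[0,0,0]],[[0,-0.44,0],[0,0,0]]]'; python3 -m handwheel '[[[0,-0.09,0],[0,0,0]],[[0,-0.18,0],[0,0,0]],[[0,-0.27,0],[0,0,0]],[[0,-0.36,0],[0,0,0]],[[0,-0.44,0],[0,0,0]]]'; python3 -m handwheel '[[[0,-0.03,0],[0,0,0]],[[0,-0.06,0],[0,0,0]],[[0,-0.06,0],[0,0,0]],[[0,-0.06,0],[0,0,0]]]';  python3 - <<'E'
from h import *
brown(pts(snapshot("top")),0.08,0.1,(.3,.81,.1,.4))
brown(pts(snapshot("wrist")),0.08,0.1,(.3,.81,.1,.4))
E
```

```text
clock: 8.78
tool_pos: [0.5295, 0.227, 0.0568]
orientation: [-179.9, 0.1, -87.7]
force: [-2.5, 1.0, 0.5]
opening: 0.0615
clock: 9.2
tool_pos: [0.6177, 0.2303, 0.0568]
orientation: [-179.9, 0.1, -87.7]
force: [-2.5, -0.3, 0.5]
opening: 0.0612
clock: 9.53
tool_pos: [0.6279, 0.231, 0.0554]
orientation: [-179.9, 0.0, -87.7]
force: [-0.7, -0.1, -0.5]
opening: 0.0613
blob n1016 c [0.7185 0.2163] size [0.104 0.102] ang 2.8 z 0.0897 corners [[0.6639999747276306, 0.26499998569488525], [0.6690000295639038, 0.16300000250339508], [0.7730000019073486, 0.1679999977350235], [0.7680000066757202, 0.27000001072883606]]
blob n142392 c [0.6888 0.2292] size [0.092 0.132] ang 2.4 z 0.0892 corners [[0.6399999856948853, 0.2930000126361847], [0.6449999809265137, 0.16200000047683716], [0.7379999756813049, 0.16500000655651093], [0.7319999933242798, 0.296999990940094]]
blob n998 c [0.6254 0.2639] size [0.021 0.004] ang 2.6 z 0.0898 corners [[0.6150000095367432, 0.26600000262260437], [0.6150000095367432, 0.26100000739097595], [0.6359999775886536, 0.2619999945163727], [0.6359999775886536, 0.2669999897480011]]
blob n909 c [0.628  0.1984] size [0.02  0.005] ang 1.2 z 0.0882 corners [[0.6179999709129333, 0.20100000500679016], [0.6179999709129333, 0.19599999487400055], [0.6380000114440918, 0.19599999487400055], [0.6380000114440918, 0.20100000500679016]]
```

The rear edge is at x≈0.640 and the line at about 0.61, so I retreat and check.

```bash
python3 -m handwheel '[[[0,0.15,0],[0,0,0]],[[0,0.3,0],[0,0,0]],[[0,0.4,-0.2],[0,0,0]],[[0,0.5,-0.4],[0,0,0]],[[0,0.6,-0.6],[0,0,0]]]'; python3 -m handwheel '[[[0.2,0.15,-0.2],[0,0,0]],[[0.2,0.15,-0.3],[0,0,0]],[[0.2,0.15,-0.3],[0,0,0]],[[0.2,0.15,-0.3],[0,0,0]],[[0.2,0.15,-0.3],[0,0,0]]]'
python3 - <<'E'
from h import *
s=snapshot("top"); save(s,"top9"); p=pts(s); brown(p,0.08,0.1,(.3,.81,.1,.4)); brown(p,0.05,0.1,(.3,.81,-.4,.0)); brown(p,0.05,0.1,(.4,.81,-.5,-.43));brown(p,0.05,0.1,(.4,.81,.43,.52))
save(snapshot("side"),"side9"); o=get_obs(); print(o["tool_pos"],o["force"])
E
```

```text
clock: 10.05
tool_pos: [0.5099, 0.2257, 0.1673]
orientation: [179.9, -0.1, -87.6]
force: [-0.0, 0.9, -0.1]
opening: 0.0612
clock: 10.47
tool_pos: [0.4829, 0.185, 0.2267]
orientation: [-179.9, 0.1, -87.7]
force: [0.1, 0.2, 0.3]
opening: 0.0614
blob n2460 c [0.7041 0.2291] size [0.132 0.13 ] ang 2.2 z 0.0898 corners [[0.6359999775886536, 0.29100000858306885], [0.640999972820282, 0.16200000047683716], [0.7720000147819519, 0.16699999570846558], [0.7680000066757202, 0.296999990940094]]
blob n174 c [ 0.7176 -0.0139] size [0.045 0.027] ang 0.8 z 0.0725 corners [[0.6949999928474426, -0.0010000000474974513], [0.6949999928474426, -0.02800000086426735], [0.7400000095367432, -0.027000000700354576], [0.7400000095367432, -0.0]]
blob n2726 c [ 0.4355 -0.2371] size [0.132 0.13 ] ang 79.8 z 0.0889 corners [[0.36000001430511475, -0.28999999165534973], [0.4880000054836273, -0.31299999356269836], [0.5109999775886536, -0.18400000035762787], [0.382999986410141, -0.16099999845027924]]
blob n286 c [ 0.4893 -0.4704] size [0.044 0.046] ang 30.7 z 0.0721 corners [[0.45899999141693115, -0.4620000123977661], [0.4819999933242798, -0.5009999871253967], [0.5199999809265137, -0.4790000021457672], [0.4959999918937683, -0.4390000104904175]]
blob n226 c [0.5204 0.4687] size [0.035 0.046] ang 42.3 z 0.0736 corners [[0.492000013589859, 0.4740000069141388], [0.5230000019073486, 0.4399999976158142], [0.5490000247955322, 0.46299999952316284], [0.5180000066757202, 0.49799999594688416]]
[0.48283224 0.18485338 0.22532917] [ 0.40000627  1.0860634  -0.96017862]
```

View pics/top9.png

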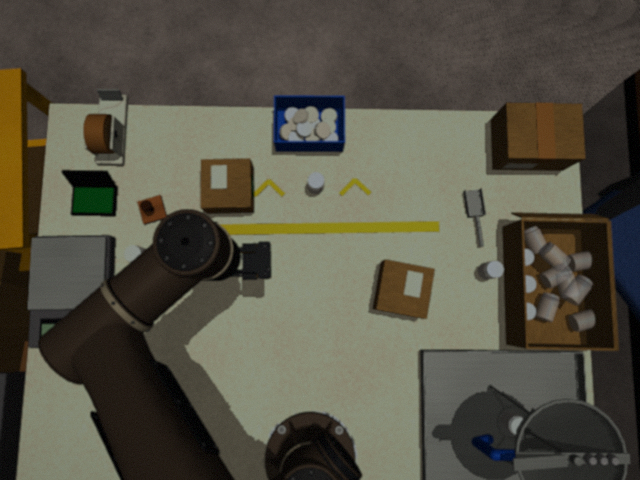

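View pics/side9.png

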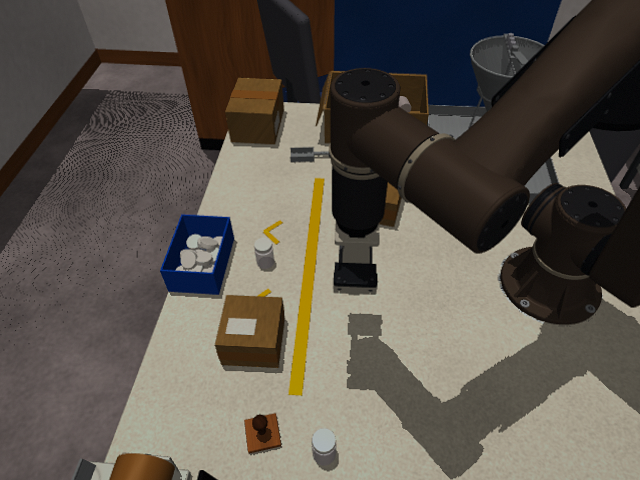

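The left carton now lies past the tape at top-view (227,186) and side-view (250,331). The other lies on the robot's side at top-view (404,289), and the bystanders have not moved. I hand in.

```bash
python3 -c "
from plant import *
print(close_job())"
```

```text
the job is handed in; nothing more can be done
None
```

I tipped both cartons on to their broad sides with the fingertips: the right one toward −y, then the left one toward +y. The wrist camera showed the green stamp on the left carton's underside, so I pushed that one straight across the line. I handed the job in at about 10.6 s. It gave no verdict.

Last checks before hand-in:
- **Stamped carton:** it lies flat with its top at 0.090 m. Its rear edge is at x ≈ 0.636–0.641, against a far tape edge of about 0.61, so it clears the line by roughly 25 mm or more.
- **Other carton:** it lies flat with its top at 0.089 m. All its edges are at x ≤ 0.511, well on the robot's side.
- **Bystanders:** the three jars measured within about 4 mm of where they started; jar 1 and jar 2 were partly hidden or cut off in that last check. I judged the hand stamp and scoop by eye only, and they look unmoved.
- **Gripper:** it was raised clear of everything, at about 0.22 m.

**Not checked:** I never got a full view of the right carton's underside. The arm blocked the side camera, and the wrist picture showed only a plain part of it. I identified the stamped carton by seeing the stamp itself on the left one.

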